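Load the last transformer in the impregnation carrier and snap the keeper bar shut

ROBOT

A 6-joint arm with a two-finger parallel gripper is mounted at the origin on a cart in front of the work surface, level with it; the furniture and walls round the work are solid. World frame = base frame: x ahead of the robot, y to its left, z up, the work surface at z = 0. Lengths are in m, angles in rad, forces in N, time in s.
With the tool pointing down it reaches from about 0.35 to 0.975 m from the base axis. Payload 4.9 kg.
Tool frame: the origin (TCP) lies at the very end of the fingers, on their centre line; the grasp point (between the pads) lies 19 mm behind it (ctrl.grasp_offset is the distance from the TCP to the grasp point, in m); z points along the fingers, y is the line along which they close (so a half turn about z gives the same grasp; the last joint's range is limited). The gripper opens to 85 mm and grips with 20 to 120 N. Pads are 22 mm wide; open, the fingers measure 114 mm over their backs; the gripper's body (76 mm by 85 mm) begins 54 mm behind the grasp point. The pads swing forward as they close: fully open they stand 13 mm farther back than shut.
Start: joints at [-0.119, 0.053, 1.613, -0, 1.476, -0.119], TCP at [0.625, 0, 0.231] pointing down, gripper open.
Joint ranges: [-3.01, 3.01], [-1.01, 2.22], [0.06, 2.58], [-1.02, 4.17], [0.09, 2.62], [-3.14, 3.14]. Speed limits (rad/s): [2.57, 2.57, 3.14, 3.14, 3.14, 3.14].

INTERFACE

Orientations are given as a rotation vector (axis times angle).
In Python, from station import ctrl, optics gives the robot as it stands.
- The arm moves only by the shell command python3 -m handwheel 'ROWS' [OPENING] [FORCE]. ROWS is JSON, a list of rows, each an object of numbers: "tx", "ty", "tz": the shift along the tool's x, y, z in mm; "roll": the turn about the tool's z in rad. A call has 1 to 12 rows; each row shifts and turns the commanded pose from where the row before left it, along the tool's axes as they then stand; what a row does not reach is not made up. A row lasts 1/12 s, in which the tool goes at most 41.7 mm and 7.16 degrees, less where a joint would pass 70% of its speed; a pose out of reach is approached as far as the arm can. A call with a gripper value outside its range is refused whole. OPENING is the finger opening in mm, from 0 to 85.4, set as the call begins (- or left out, the last holds). The fingers move at their own pace and stop on an object; FORCE is the grip in N (left out, the last holds). Time passes only in rows, so rows that do not move let the fingers close. It gives the time, the measured TCP pose, the force, the opening and the grip force at its end, in the units of the state.
- ctrl.get_obs(): the state, without advancing time (a new reading comes with each control period).
- optics.get_image(name): name is "scene" or "side" or "wrist"; returns (picture, depth): 420x560x3 uint8, red, green, blue; 420x560 float32, m along the optical axis (not along the pixel's ray), 0 where there is no reading.
- optics.camera_params(name): a dict with "mtx" (3x3 intrinsics, pixels), "extrinsics" (4x4, takes a point from camera to world coordinates); the wrist camera has in their place "tool_from_camera" (4x4, takes a point from camera to tool coordinates, whose origin is the TCP and whose axes are the flange's). Camera axes: x right, y down, z forward; pixel columns grow to the right and rows downward; lengths in m; the calibration is good to about 2 mm. A picture is of the moment at which its call begins: read the wrist's pose just before it. camera_params takes no time and is no camera call.
- ctrl.finish_job(): hands the job in; it is judged then, once.
The state is a dict: "t": time; "q": joint angles; "dq": joint speeds; "effort": joint torques, N m; "tool_pos": TCP position; "tool_rot": TCP orientation; "contact_force": force on the tool from outside, world axes, zero at the start; "wrist_torque": the same for the moment, N m; "opening": finger opening in m; "grip_force": force on a finger pad.
Only numpy, scipy, OpenCV 4.12 (cv2) and the standard library are available. Lean on these libraries where they do the work, as an engineer would, in place of code of your own. Each camera call takes 0.05 s, during which the arm holds its last target. There are 200 camera calls.

TASK

Stand the loose transformer, which is lying on its side on the bench, upright in the empty nest of the carrier next to the one already loaded, easing it down without force until its foot is fully home in the groove. Then swing the blue keeper bar down over both cores and press its red cross handle until the bar snaps past the sprung balls and stays fully shut. Let go, and leave the other transformer in its nest and the other things on the bench where they are.

Things in the scene. Friction and masses are not known exactly. Their poses are not given: they have to be found in the camera images.
- transformer: Loose open-frame transformer, 0.22 kg: grey laminated core 18 mm thick (own x), 46 wide (y), 38 tall (z); pale yellow coil 36 (x) by 26 (y) by 26 (z) in its middle, 9 mm proud of both flat core faces. Origin: centre of the 18x46 foot. Starts lying on a coil face: own x vertical, core 9 to 27 mm above the bench. Same upside down: either 18x46 face may be the foot
- transformer_centre (a point): Middle of the loose transformer, 19 mm up its own z, same axes. Lying, it can be gripped only by its edges (46 mm across y, 38 across z). In the nest the ends of the core are hemmed in by the neighbour and the fork, so there it must be held across the coil faces (36 mm, own x). It stands stably on its foot on the bench; let go leaning under 0.3 rad it settles upright
- carrier: Aluminium carrier screwed to the bench. Plate 76 mm (own x) by 176 (y -106 to +70), 8 thick. Origin on the bench, z up. Along own y: hinge clevis at -88 (66 mm high, x +-16), loaded nest -46, empty nest +12, latch fork +52 (y +-10, cheeks 70 mm high, with side screws out to x +-28)
- nest (a point): Centre of the empty nest's floor, 8 mm above the bench, axes as the carrier. The foot (46 mm along y) drops 4.5 mm deep between two steel lips 20.4 mm apart (out to x +-15) and between black cheeks 50 to 51 mm apart along y, roof-shaped, up to 22 mm above the floor. Home, the core's top is 38 mm above the floor; if it is not home the keeper bar cannot latch
- loaded_transformer: Same kind of transformer, already upright in the other nest, 58 mm from the empty one towards the hinge, loose in its groove (gap 12 mm between the two cores). Origin: centre of its foot, axes as the loose one upright
- keeper (a joint): Angle of the keeper bar: 0 shut (level), grows as it rises; starts at 1.62 to 1.80 leaning back past upright, stop at 1.80. Past upright it falls by its weight but comes to rest on the sprung balls at 0.05 to 0.1, not latched. About 10 to 15 N down on the handle snaps it past them; resistance then drops and it stays at about 0, on a hard stop
- keeper_hinge (a point): Point on the keeper bar's hinge axis, which runs along carrier x; 55 mm above the bench; axes as the carrier. Keep clear: behind the carrier an open drawer of the cabinet stands out to world x 0.55 (y -0.27 to -0.02, 0.15 to 0.22 m up), and the tall winding machine fills x over 0.45, y over 0.18
- keeper_handle (a point): Centre of the red cross handle at the bar's free end, a cylinder 20 mm in diameter and 30 mm long along carrier x, with flat ends, 176 mm from the hinge axis; own y points from hinge to handle. Bar 13 mm wide, 10 thick. Shut, the handle's centre is 55 mm above the bench at carrier y +88, clear of the plate, 26 mm past the fork
- copper_coil: Bystander: bobbin wound with copper wire, black flanges, 44 mm in diameter, 24 mm high; origin under its centre; leave alone
- flux_tin: Bystander: round white tin with a green lid, 57 mm in diameter, 22 mm high; origin under its centre; leave alone
- screwdriver: Bystander: screwdriver with an orange handle, 174 mm long, 21 mm thick, lying in front of the winding machine; origin under its middle; leave alone

How it is judged:
By the outcome, as a careful person would: the job done as asked, in the order asked, and still so for the second after the job is handed in, with the robot touching nothing.
It also fails if it takes over 72 s, if anything falls off the work surface, if the arm or the gripper's body presses on something with over 40 N, if the wrist force passes 120 N, or if a joint passes its speed limit or range.

## Working session

There is one attempt and no reset: what is moved stays moved. The work goes in short steps, Python scripts to look and compute and a shell command to move; the robot and the scene stay as the last step left them, time stands still between calls to the robot, and variables do not carry over. Pictures are saved under pics/ and viewed, at most 10 in all, crops included, and the job is handed in when it is done.

```bash
mkdir -p pics; ls; cat > h.py <<'E'
import numpy as np,cv2
from station import ctrl,optics
from scipy.spatial.transform import Rotation as R
def grab(n):
    o=ctrl.get_obs(); im,d=optics.get_image(n); p=optics.camera_params(n)
    if n=='wrist':
        T=np.eye(4);T[:3,:3]=R.from_rotvec(o['tool_rot']).as_matrix();T[:3,3]=o['tool_pos'];E=T@p['tool_from_camera']
    else:E=np.array(p['extrinsics'])
    np.savez(f'{n}.npz',im=im,d=d,K=p['mtx'],E=E)
    return im,d,np.array(p['mtx']),E
def load(n):
    z=np.load(f'{n}.npz');return z['im'],z['d'],z['K'],z['E']
def cloud(d,K,E):
    v,u=np.mgrid[:d.shape[0],:d.shape[1]]
    P=np.stack([(u-K[0,2])/K[0,0]*d,(v-K[1,2])/K[1,1]*d,d],-1)
    return P@E[:3,:3].T+E[:3,3]
def save(n,im,s=1):
    cv2.imwrite(f'pics/{n}.png',cv2.resize(im[:,:,::-1],None,fx=s,fy=s,interpolation=cv2.INTER_CUBIC))
E
python3 - <<'E'
from h import *
a=[grab(n) for n in('scene','side','wrist')]
save('a',a[0][0],1.42);save('b',a[1][0],1.42);save('c',a[2][0],1.42)
for x in a: print(x[3].round(3).tolist())
print(ctrl.get_obs(),ctrl.grasp_offset)
E
```

```text
pics
[[0.846, -0.406, 0.347, 0.06], [-0.534, -0.655, 0.535, -0.777], [0.01, -0.637, -0.771, 1.138], [0.0, 0.0, 0.0, 1.0]]
[[-0.971, -0.135, 0.197, 0.311], [-0.239, 0.562, -0.792, 0.733], [-0.004, -0.816, -0.578, 0.63], [0.0, 0.0, 0.0, 1.0]]
[[1.0, 0.001, -0.002, 0.625], [0.0, -0.955, -0.295, 0.075], [-0.002, 0.295, -0.955, 0.372], [0.0, 0.0, 0.0, 1.0]]
{'t': 0.15, 'q': array([-1.19005954e-01,  5.32226646e-02,  1.61398837e+00, -7.19982026e-06,
        1.47601922e+00, -1.18987000e-01]), 'dq': array([ 0.00112732, -0.00038446, -0.00395466,  0.00047119, -0.00013617,
       -0.00029623]), 'effort': array([ 5.10442842e-04, -3.94241810e+01, -3.70721948e+01, -1.15854355e-04,
        4.61802789e-03,  5.00508997e-05]), 'tool_pos': array([6.24504000e-01, 5.39845359e-05, 2.30328786e-01]), 'tool_rot': array([-2.22055438e+00, -2.22051382e+00,  1.59832137e-03]), 'contact_force': array([-0.52611721, -0.1078317 ,  0.30215029]), 'wrist_torque': array([ 0.04575197,  0.01191781, -0.00291605]), 'grip_force': 0.0, 'opening': 0.08561236357914917} 0.0187
```

View pics/a.png

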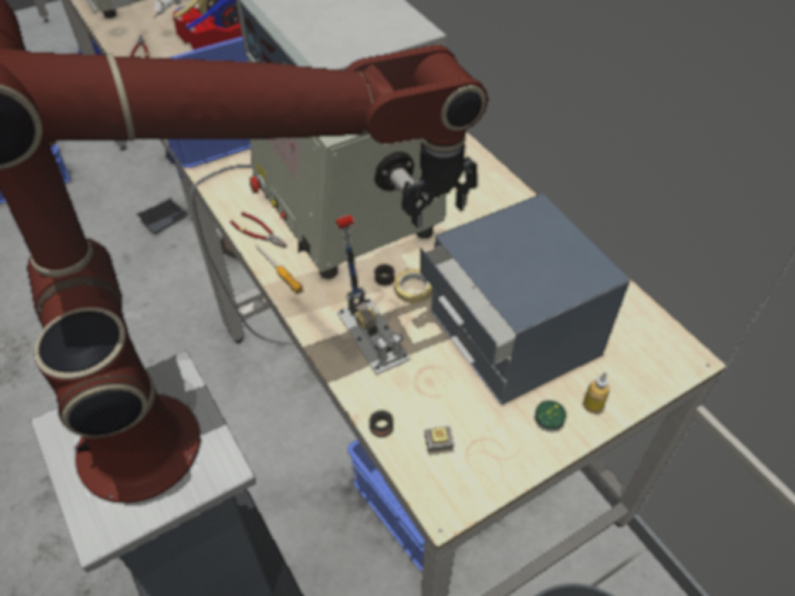

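View pics/b.png

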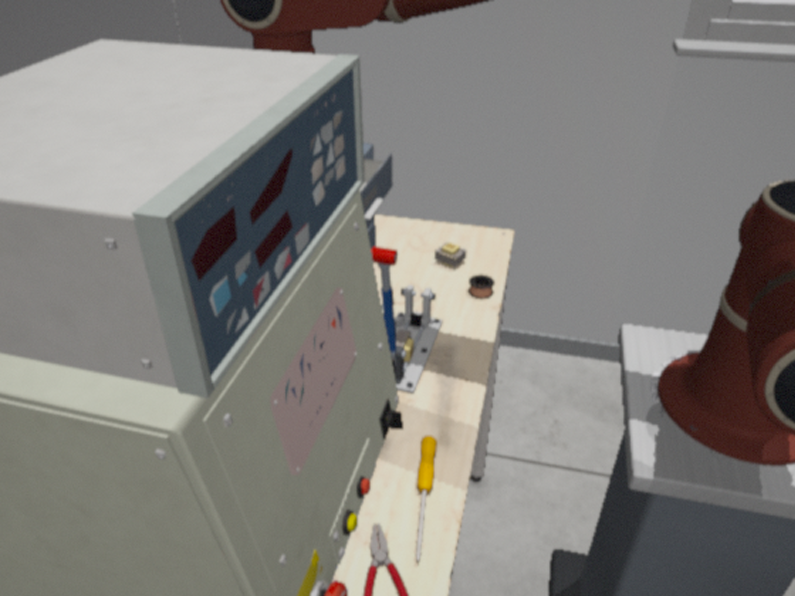

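```bash
python3 - <<'E'
from h import *
im,d,K,E=load('scene');P=cloud(d,K,E)
for n,(u,v) in dict(tr=(439,433),coil=(382,418),tin=(550,412),handle=(345,221),barbase=(354,292),fork=(388,340),loaded=(368,315),corner=(405,357)).items():
    u=int(u/1.42);v=int(v/1.42);print(n,P[v,u].round(3))
save('d',im[195:335,230:370],4.2)
im,d,K,E=load('side');save('e',im[160:290,235:365],4.5)
E
```

```text
tr [ 0.456 -0.273  0.034]
coil [ 0.393 -0.185  0.012]
tin [ 0.652 -0.34   0.024]
handle [0.48  0.088 0.236]
barbase [0.476 0.062 0.068]
fork [ 0.495 -0.036  0.008]
loaded [0.48  0.013 0.046]
corner [ 0.501 -0.089  0.009]
```

View pics/c.png

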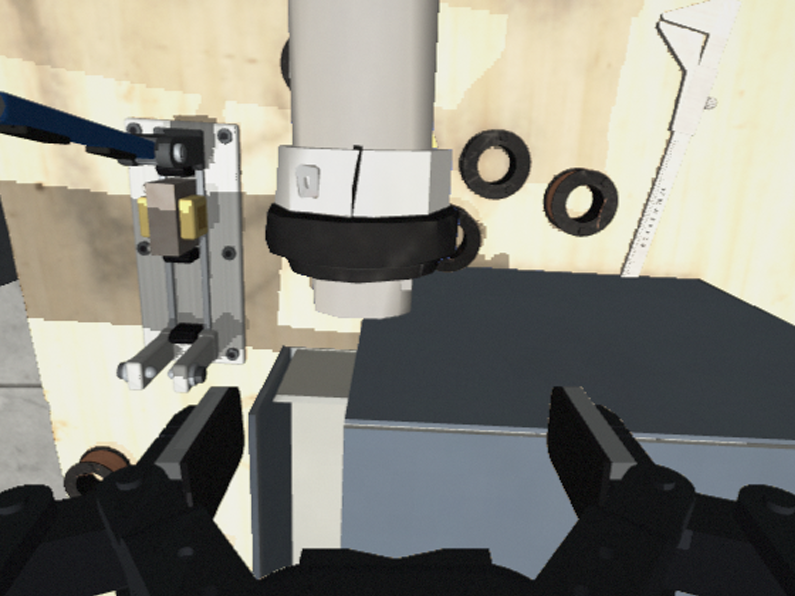

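View pics/d.png

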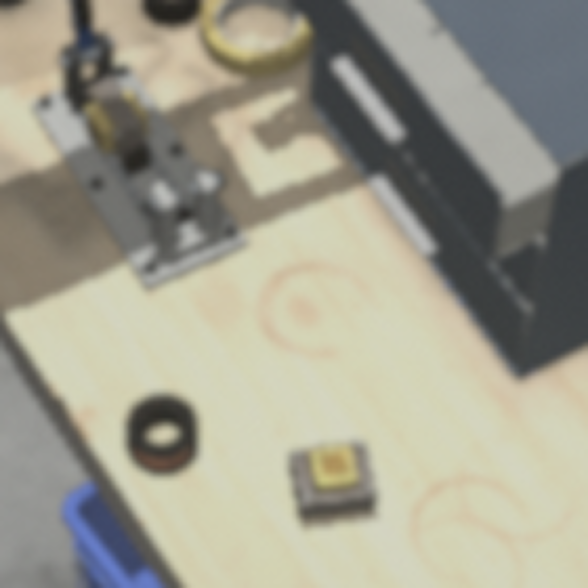

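```bash
python3 -m handwheel '[{"tz":-30,"ty":-20},{"ty":-37,"tx":-10},{"ty":-37,"tx":-15},{"ty":-37,"tx":-15},{"ty":-37,"tx":-15},{"tx":-35},{"tx":-35},{"tx":-35},{"tx":-35},{"tx":-35},{"tx":-15},{}]'
python3 - <<'E'
from h import *
im,d,K,E=load('wrist');P=cloud(d,K,E)
m=(P[...,0]>.4)&(P[...,0]<.56)&(P[...,1]>-.11)&(P[...,1]<.12)&(d>0)
pl=m&(abs(P[...,2]-.008)<.003)
for z in(.003,.0,):print('bench z',np.median(P[...,2][m&(abs(P[...,2])<.004)]))
q=(P[pl][:,:2]*1000).astype(np.float32);print(pl.sum(),cv2.minAreaRect(q),np.percentile(q,[1,50,99],axis=0))
c=m&(P[...,2]>.040)&(P[...,2]<.052)&(P[...,1]>-.02)&(P[...,1]<.05)
print('core',c.sum(),cv2.minAreaRect((P[c][:,:2]*1000).astype(np.float32)),np.median(P[c][:,2]))
im,d,K,E=grab('wrist');P=cloud(d,K,E)
m=(abs(P[...,0]-.456)<.06)&(abs(P[...,1]+.273)<.06)&(d>0)
print('bench',np.median(P[m&(abs(P[...,2])<.005)][:,2]))
for a,b in((.022,.031),(.032,.042)):
    c=m&(P[...,2]>a)&(P[...,2]<b);print(a,c.sum(),cv2.minAreaRect((P[c][:,:2]*1000).astype(np.float32)),np.median(P[c][:,2]))
save('f',im,1.42)
E
```

```text
bench z 0.0003729218787160704
bench z 0.0003729218787160704
7034 ((476.3177490234375, -4.8670196533203125), (175.51402282714844, 76.3177261352539), 86.5268783569336) [[437.67271515 -89.52291016]
 [493.23739624 -13.706738  ]
 [516.44462036  82.25263451]]
core 1245 ((478.67730712890625, 22.50307846069336), (46.31572723388672, 33.83512496948242), 88.76997375488281) 0.04513727223364611
bench -5.07024861873262e-06
0.022 0 ((0.0, 0.0), (0.0, 0.0), 0.0) nan
0.032 0 ((0.0, 0.0), (0.0, 0.0), 0.0) nan$[0]: bad value
  return _methods._mean(a, axis=axis, dtype=dtype,
  ret = ret.dtype.type(ret / rcount)
```

View pics/f.png

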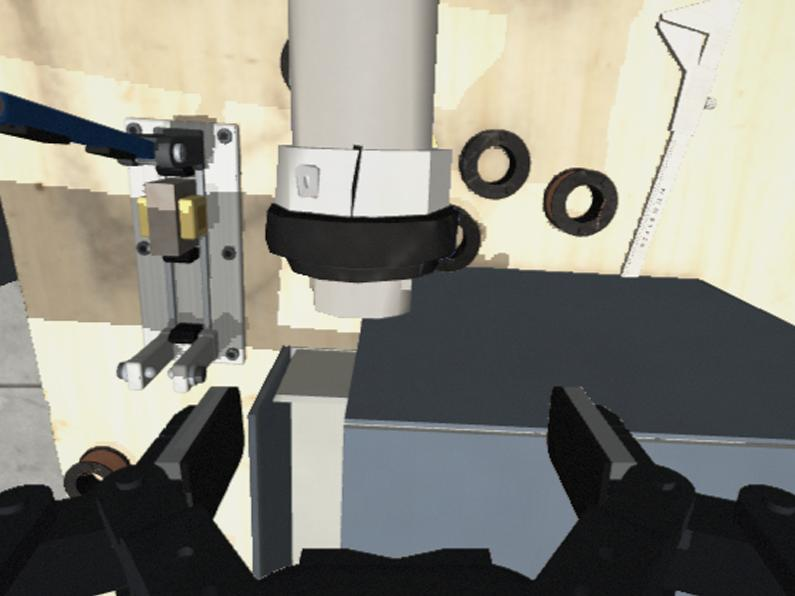

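```bash
python3 -m handwheel '[{"tx":0,"ty":-20,"tz":-30,"roll":0},{"tx":-10,"ty":-37,"tz":0,"roll":0}]'; python3 -m handwheel '[{"tz":-10}]'; python3 -m handwheel '[{"tz":-5,"ty":-20}]';python3 -m handwheel '[{"tz":-5.0}]'
python3 - <<'E'
from h import *
im,d,K,E=load('wrist');P=cloud(d,K,E)
m=(P[...,0]>.4)&(P[...,0]<.56)&(P[...,1]>-.11)&(P[...,1]<.12)&(d>0)&(abs(P[...,2]-.008)<.003)
Q=P[m]*1000
for s in(1,-1):
  y=[];x=[]
  for b in range(-85,80,6):
    k=Q[abs(Q[:,1]-b)<3]
    if len(k)>20:y.append(b);x.append((k[:,0]*s).max()*s)
  print(np.round(x,1)); p=np.polyfit(y,x,1);print(p)
E
```

```text
t: 0.37
tool_pos: [0.5706, -0.0095, 0.2651]
tool_rot: [2.217, 2.22, 0.006]
contact_force: [-0.4, -0.6, 3.1]
opening: 0.0855
grip_force: 0.0
[509.3 509.6 510.2 510.  510.4 510.9 511.5 511.7 511.9 512.3 512.7 512.6
 513.4 514.  514.5 514.2 514.9 515.  515.7 515.9 516.5 516.3 517.  517.8
 518.  518.  518.6 518.7]
[5.96105710e-02 5.14220439e+02]
[490.  434.9 433.6 435.  435.3 436.1 435.6 436.5 436.6 436.8 437.  437.5
 437.5 438.6 438.9 439.1 438.9 440.3 440.1 440.7 440.2 441.2 441.1 441.5
 494.8 495.1 495.7 443.5]
[1.53852683e-01 4.46762719e+02]$[0]: bad value
$[0]: bad value
$[0]: bad value
```

```bash
python3 -m handwheel '[{"tx":0,"ty":-37,"tz":0,"roll":0},{"tx":-20,"ty":-35,"tz":0,"roll":0},{"tx":-20,"ty":-35,"tz":0,"roll":0},{"tx":-35,"ty":-5,"tz":0,"roll":0},{"tx":-35,"ty":0,"tz":0,"roll":0},{"tx":-35,"ty":0,"tz":0,"roll":0},{"tx":-35,"ty":0,"tz":0,"roll":0},{"tx":-35,"ty":0,"tz":0,"roll":0},{"tx":-25,"ty":0,"tz":0,"roll":0},{"tx":0,"ty":0,"tz":0,"roll":0},{"tx":0,"ty":0,"tz":0,"roll":0}]'
python3 - <<'E'
from h import *
print(ctrl.get_obs()['tool_pos'])
im,d,K,E=grab('wrist');P=cloud(d,K,E)
m=(abs(P[...,0]-.456)<.06)&(abs(P[...,1]+.273)<.06)&(d>0)
print('bench',np.median(P[m&(abs(P[...,2])<.005)][:,2]))
for a,b in((.022,.031),(.032,.042)):
    c=m&(P[...,2]>a)&(P[...,2]<b);print(a,c.sum(),cv2.minAreaRect((P[c][:,:2]*1000).astype(np.float32)),np.median(P[c][:,2]))
save('f',im,1.42)
E
```

```text
t: 1.28
tool_pos: [0.4556, -0.2508, 0.2609]
tool_rot: [-2.223, -2.218, -0.0]
contact_force: [0.2, 0.0, -0.0]
opening: 0.0858
grip_force: 0.0
[ 0.45557961 -0.25083226  0.26087783]
bench 0.00032370689131500097
0.022 915 ((452.3109130859375, -275.779296875), (38.32921600341797, 46.091217041015625), 66.23119354248047) 0.02637690642061563
0.032 602 ((452.1985168457031, -275.8110656738281), (26.305015563964844, 26.078895568847656), 66.64894104003906) 0.03536635224731213
```

View pics/f.png

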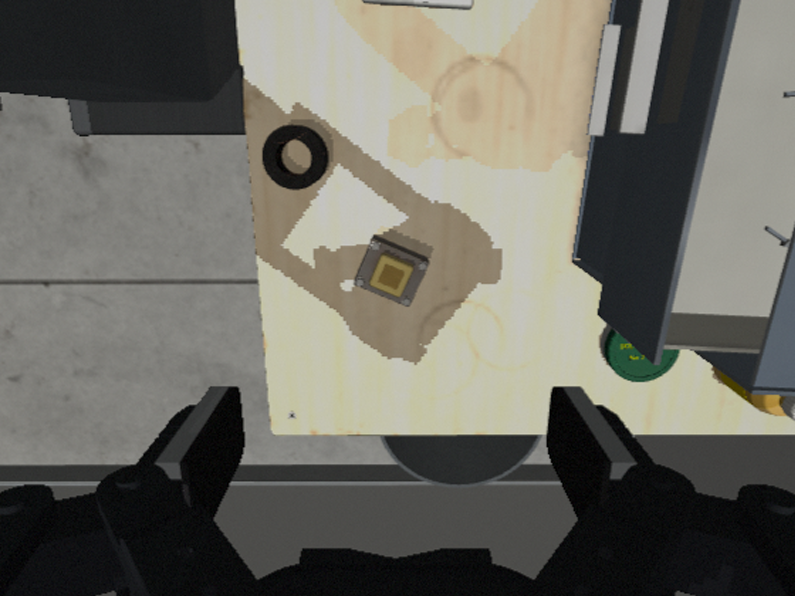

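```bash
python3 -m handwheel '[{"tx":-3,"ty":6,"tz":0,"roll":0},{"tx":0,"ty":0,"tz":25,"roll":0.104},{"tx":0,"ty":0,"tz":35,"roll":0.104},{"tx":0,"ty":0,"tz":35,"roll":0.104},{"tx":0,"ty":0,"tz":35,"roll":0.102},{"tx":0,"ty":0,"tz":35,"roll":0},{"tx":0,"ty":0,"tz":35,"roll":0},{"tx":0,"ty":0,"tz":30,"roll":0},{"tx":0,"ty":0,"tz":19,"roll":0},{"tx":0,"ty":0,"tz":0,"roll":0},{"tx":0,"ty":0,"tz":0,"roll":0}]'
python3 -m handwheel '[{"tx":0,"ty":0,"tz":0,"roll":0},{"tx":0,"ty":0,"tz":0,"roll":0},{"tx":0,"ty":0,"tz":0,"roll":0},{"tx":0,"ty":0,"tz":0,"roll":0},{"tx":0,"ty":0,"tz":0,"roll":0},{"tx":0,"ty":0,"tz":0,"roll":0},{"tx":0,"ty":0,"tz":0,"roll":0},{"tx":0,"ty":0,"tz":0,"roll":0},{"tx":0,"ty":0,"tz":0,"roll":0},{"tx":0,"ty":0,"tz":0,"roll":0}]' 40 20
cat > look.py <<'E'
from h import *
import sys
o=ctrl.get_obs();tp=o['tool_pos']*1000;Rm=R.from_rotvec(o['tool_rot']).as_matrix()
print('tcp',tp.round(1),'F',o['contact_force'].round(1),'open',round(o['opening']*1e3,1),'grip',o['grip_force'])
# points in tool-aligned horizontal frame: a along tool x, b along tool y, world z ; camera given
for n in sys.argv[1:]:
    im,d,K,E=grab(n)
E
python3 look.py
```

```text
t: 2.25
tool_pos: [0.4618, -0.2516, 0.0116]
tool_rot: [-2.627, -1.718, 0.001]
contact_force: [0.1, -0.5, -0.1]
opening: 0.0858
grip_force: 0.0
t: 3.08
tool_pos: [0.4632, -0.2537, 0.0145]
tool_rot: [2.629, 1.716, 0.002]
contact_force: [-0.9, 1.8, 5.8]
opening: 0.0451
grip_force: 19.7
tcp [ 463.2 -253.7   14.5] F [-0.9  1.8  5.8] open 45.1 grip 19.65022046759259
```

```bash
python3 -m handwheel '[{"tx":0,"ty":0,"tz":-10,"roll":0},{"tx":0,"ty":0,"tz":-20,"roll":0},{"tx":0,"ty":0,"tz":-20,"roll":0},{"tx":0,"ty":0,"tz":-10,"roll":0},{"tx":0,"ty":0,"tz":0,"roll":0},{"tx":0,"ty":0,"tz":0,"roll":0}]'
cat >> look.py <<'E'
    P=cloud(d,K,E)*1000
    D=(P-tp)@Rm  # tool frame
    m=(abs(D[...,1])<19)&(abs(D[...,0])<60)&(D[...,2]>-45)&(d>0)&(P[...,2]>3)
    q=D[m]
    print(n,m.sum())
    if m.sum()>30:
        # side profile image: tool x -> right, world z -> up, 1mm cells
        H=np.zeros((14,30),int)
        for a,z in zip(q[:,0],q[:,2]+tp[2]*0):
            i=int((z+45)//6);j=int((a+60)//4)
            if 0<=i<14 and 0<=j<30:H[i,j]+=1
        for i in range(14):print('%4d '%(-45+6*i)+''.join('.' if h==0 else ('+' if h<5 else '#') for h in H[i]))
E
python3 look.py wrist scene side; python3 -c "
from h import *
save('g',load('scene')[0][255:345,275:395],6)"
```

```text
t: 3.58
tool_pos: [0.4622, -0.2532, 0.0728]
tool_rot: [2.63, 1.717, 0.001]
contact_force: [-1.1, 0.5, -4.0]
opening: 0.0444
grip_force: 21.2
tcp [ 462.2 -253.2   72.8] F [-1.1  0.5 -4. ] open 44.4 grip 21.167082156753168
wrist 8802
 -45 ..............................
 -39 ..............................
 -33 ..............................
 -27 .......+.###..................
 -21 .....########+................
 -15 ...###########................
  -9 ...++#+.....+#................
  -3 .............#................
   3 .............#................
   9 ..............................
  15 ..............................
  21 ..............................
  27 ..............................
  33 ..............................
scene 376
 -45 ..............................
 -39 ..............................
 -33 ..............................
 -27 .....+++##++..................
 -21 ...++#######+.................
 -15 ...###########................
  -9 ...###+.++..++................
  -3 ...+#.........................
   3 ....#+........................
   9 ..............................
  15 ..............................
  21 ..............................
  27 ..............................
  33 ..............................
side 162
 -45 ..............................
 -39 ..............................
 -33 ................+.............
 -27 .................+............
 -21 .......++#+#+.................
 -15 .....+...+.###+...+...........
  -9 ............+##.+.+...........
  -3 ............+##...............
   3 .............##...............
   9 ............++................
  15 ...........+#.................
  21 ..............................
  27 ..............................
  33 ..............................
```

View pics/g.png

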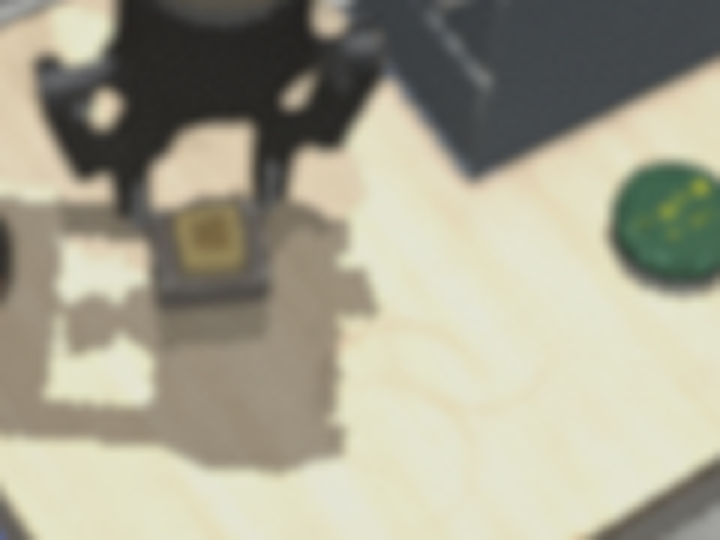

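```bash
python3 -m handwheel '[{"tx":0,"ty":0,"tz":-35,"roll":0},{"tx":0,"ty":0,"tz":-20,"roll":0},{"tx":0,"ty":0,"tz":35,"roll":0},{"tx":0,"ty":0,"tz":-38,"roll":0},{"tx":0,"ty":0,"tz":38,"roll":0},{"tx":0,"ty":0,"tz":-38,"roll":0},{"tx":0,"ty":0,"tz":38,"roll":0},{"tx":0,"ty":0,"tz":-38,"roll":0},{"tx":0,"ty":0,"tz":38,"roll":0},{"tx":0,"ty":0,"tz":-38,"roll":0},{"tx":0,"ty":0,"tz":0,"roll":0},{"tx":0,"ty":0,"tz":0,"roll":0}]'
python3 look.py wrist side
```

```text
t: 4.73
tool_pos: [0.4627, -0.2536, 0.1305]
tool_rot: [2.629, 1.716, 0.001]
contact_force: [0.0, -0.8, -2.4]
opening: 0.0441
grip_force: 23.3
tcp [ 462.7 -253.6  130.5] F [ 0.  -0.8 -2.4] open 44.1 grip 23.273700373247266
wrist 6742
 -45 ..............................
 -39 ..............................
 -33 ..............................
 -27 ..............................
 -21 ..............................
 -15 .........##+##................
  -9 ........#######...............
  -3 ......###.##.####.............
   3 .....##.##+....##.............
   9 ......###.....+##.............
  15 .....+##........#.............
  21 ..............................
  27 ..............................
  33 ..............................
side 207
 -45 ..............................
 -39 ..............................
 -33 ..............................
 -27 ..............................
 -21 ..............................
 -15 ..........+++.+...............
  -9 ..........+####+..............
  -3 ..............###.............
   3 ...............##.............
   9 .............+####............
  15 .............+++#.............
  21 ...........+++#+..............
  27 ..........+.++................
  33 ..............................
```

```bash
python3 -m handwheel '[{"tx":0,"ty":0,"tz":38,"roll":0},{"tx":0,"ty":0,"tz":-38,"roll":0},{"tx":0,"ty":0,"tz":38,"roll":0},{"tx":0,"ty":0,"tz":-38,"roll":0},{"tx":0,"ty":0,"tz":38,"roll":0},{"tx":0,"ty":0,"tz":-38,"roll":0},{"tx":0,"ty":0,"tz":38,"roll":0},{"tx":0,"ty":0,"tz":-38,"roll":0},{"tx":0,"ty":0,"tz":0,"roll":0},{"tx":0,"ty":0,"tz":0,"roll":0}]'
python3 look.py wrist side
```

```text
t: 5.67
tool_pos: [0.4632, -0.254, 0.1318]
tool_rot: [2.627, 1.715, 0.002]
contact_force: [0.9, 0.3, -2.0]
opening: 0.0441
grip_force: 23.7
tcp [ 463.2 -254.   131.8] F [ 0.9  0.3 -2. ] open 44.1 grip 23.737859283573925
wrist 6738
 -45 ..............................
 -39 ..............................
 -33 ..............................
 -27 ..............................
 -21 ..............................
 -15 .........##+##................
  -9 ........#######...............
  -3 ......###+##.####.............
   3 .....##.##+....##.............
   9 ......###.....+##.............
  15 .....+#+.......++.............
  21 ..............................
  27 ..............................
  33 ..............................
side 209
 -45 ..............................
 -39 ..............................
 -33 ..............................
 -27 ..............................
 -21 ..............................
 -15 ...........+.+....+...........
  -9 ..........##+##+..............
  -3 .............+###.............
   3 ..............+##.............
   9 ..............####............
  15 ............+#+##.............
  21 ...........+++#+..............
  27 ..........+.++................
  33 ..............................
```

```bash
cat > fit.py <<'E'
from h import *
import sys
from scipy.optimize import least_squares
def box(p,hx,hz):
    q=abs(p)-np.array([hx,hz]);return np.linalg.norm(np.maximum(q,0),axis=1)+np.minimum(q.max(1),0)
# returns in tool x / height-above-bench: centre and rotation theta (0 lying, 90 upright, foot toward -tool x)
def run(cams,th0s=(20,50,80),c0=(-15,0),win=45):
    o=ctrl.get_obs();tp=o['tool_pos']*1000;Rm=R.from_rotvec(o['tool_rot']).as_matrix();q=[]
    for n in cams:
        im,d,K,E=grab(n);P=cloud(d,K,E)*1000;D=(P-tp)@Rm
        for lo,hi,core in((0,11,0),(15,20,1)):
            y=abs(D[...,1]);m=(y>=lo)&(y<hi)&(abs(D[...,0]-c0[0])<win)&(D[...,2]>-42)&(D[...,2]<45)&(d>0)&(P[...,2]>3)
            k=D[m];k=k[::max(1,len(k)//600)]
            q.append(np.c_[k[:,0],-k[:,2],np.full(len(k),core)])
    q=np.vstack(q);best=None
    def res(x):
        t=np.radians(x[2]);u=q[:,:2]-x[:2]
        zc=u[:,0]*np.cos(t)+u[:,1]*np.sin(t); xc=-u[:,0]*np.sin(t)+u[:,1]*np.cos(t)
        p=np.c_[xc,zc];c=box(p,9,19);k=box(p,18,13)
        return np.where(q[:,2]==1,c,np.where(abs(c)<abs(k),np.minimum(c,k) if False else c,k))
    for t0 in th0s:
        r=least_squares(res,[c0[0],c0[1],t0],loss='soft_l1',f_scale=1)
        if best is None or r.cost<best.cost:best=r
    print('tcp',tp.round(1),'F',o['contact_force'].round(1),'open',round(o['opening']*1e3,1),'n',len(q),'centre a,up rel TCP, theta',best.x.round(1),'rms',np.sqrt(np.mean(np.minimum(abs(best.fun),3)**2)).round(2))
    return tp,Rm,best.x
if __name__=='__main__':run(sys.argv[1:])
E
python3 fit.py wrist side; python3 fit.py wrist
```

```text
tcp [ 462.5 -253.4  131.1] F [-0.3 -0.2 -2.6] open 44.4 n 1473 centre a,up rel TCP, theta [-15.6 -11.2  47.8] rms 0.95
tcp [ 462.1 -253.1  130.6] F [-0.4 -0.5 -2.9] open 44.4 n 1330 centre a,up rel TCP, theta [-15.8 -11.1  48. ] rms 0.77
```

```bash
python3 -m handwheel '[{"tx":0,"ty":0,"tz":35,"roll":0},{"tx":0,"ty":0,"tz":35,"roll":0},{"tx":0,"ty":0,"tz":20,"roll":0},{"tx":0,"ty":0,"tz":5,"roll":0},{"tx":0,"ty":0,"tz":4,"roll":0},{"tx":0,"ty":0,"tz":0,"roll":0},{"tx":0,"ty":0,"tz":0,"roll":0}]'
python3 -m handwheel '[{"tx":-3,"ty":0,"tz":1,"roll":0},{"tx":-3,"ty":0,"tz":0.5,"roll":0},{"tx":-3,"ty":0,"tz":0,"roll":0},{"tx":-3,"ty":0,"tz":0,"roll":0}]'
python3 fit.py wrist
```

```text
t: 6.5
tool_pos: [0.4628, -0.2536, 0.0325]
tool_rot: [2.629, 1.716, 0.001]
contact_force: [0.5, 0.3, -2.6]
opening: 0.0443
grip_force: 23.8
t: 6.83
tool_pos: [0.459, -0.2649, 0.0322]
tool_rot: [2.628, 1.715, 0.005]
contact_force: [0.7, 3.1, 5.2]
opening: 0.0444
grip_force: 26.8
tcp [ 459.  -264.9   32.2] F [0.7 3.1 5.2] open 44.4 n 1226 centre a,up rel TCP, theta [-13.4 -11.8  56.4] rms 0.75
```

Rotating as planned (56°). Keep dragging.

```bash
python3 -m handwheel '[{"tx":-3,"ty":0,"tz":0,"roll":0},{"tx":-3,"ty":0,"tz":0,"roll":0},{"tx":-3,"ty":0,"tz":0,"roll":0},{"tx":-3,"ty":0,"tz":0,"roll":0}]'
python3 fit.py wrist
python3 -m handwheel '[{"tx":-3,"ty":0,"tz":0,"roll":0},{"tx":-3,"ty":0,"tz":0,"roll":0},{"tx":-3,"ty":0,"tz":0,"roll":0},{"tx":-3,"ty":0,"tz":0,"roll":0}]'
python3 fit.py wrist
```

```text
t: 7.22
tool_pos: [0.4543, -0.2759, 0.0321]
tool_rot: [2.628, 1.715, 0.005]
contact_force: [1.0, 4.0, 6.5]
opening: 0.0445
grip_force: 27.6
tcp [ 454.3 -275.9   32.1] F [1.  4.  6.5] open 44.5 n 1226 centre a,up rel TCP, theta [-13.2 -11.7  57. ] rms 0.72
t: 7.6
tool_pos: [0.4494, -0.2868, 0.0323]
tool_rot: [2.628, 1.715, 0.004]
contact_force: [0.9, 5.2, 10.5]
opening: 0.0446
grip_force: 30.2
tcp [ 449.4 -286.8   32.3] F [ 0.9  5.2 10.5] open 44.6 n 1794 centre a,up rel TCP, theta [-11.7 -11.9  60.3] rms 0.72
```

```bash
python3 -m handwheel '[{"tx":-3,"ty":0,"tz":0.5,"roll":0},{"tx":-3,"ty":0,"tz":0.5,"roll":0},{"tx":-3,"ty":0,"tz":0,"roll":0},{"tx":-3,"ty":0,"tz":0,"roll":0},{"tx":-3,"ty":0,"tz":0,"roll":0},{"tx":-3,"ty":0,"tz":0,"roll":0}]'
python3 fit.py wrist
```

```text
t: 8.15
tool_pos: [0.4428, -0.3034, 0.0321]
tool_rot: [2.627, 1.715, 0.006]
contact_force: [1.0, 4.9, 10.2]
opening: 0.0444
grip_force: 38.0
tcp [ 442.8 -303.4   32.1] F [ 1.   4.9 10.2] open 44.4 n 1293 centre a,up rel TCP, theta [ -4.6 -12.2  72.4] rms 0.64
```

```bash
python3 -m handwheel '[{"tx":-3,"ty":0,"tz":0,"roll":0},{"tx":-3,"ty":0,"tz":0,"roll":0},{"tx":-3,"ty":0,"tz":0,"roll":0}]'
python3 fit.py wrist
```

```text
t: 8.45
tool_pos: [0.439, -0.3116, 0.0315]
tool_rot: [2.627, 1.715, 0.006]
contact_force: [2.6, 5.1, 8.2]
opening: 0.0441
grip_force: 39.3
tcp [ 439.  -311.6   31.5] F [2.6 5.1 8.2] open 44.1 n 1407 centre a,up rel TCP, theta [ -0.6 -12.   80. ] rms 0.58
```

```bash
python3 -m handwheel '[{"tx":0,"ty":0,"tz":0,"roll":0},{"tx":0,"ty":0,"tz":0,"roll":0},{"tx":0,"ty":0,"tz":0,"roll":0},{"tx":0,"ty":0,"tz":0,"roll":0},{"tx":0,"ty":0,"tz":-10,"roll":0},{"tx":0,"ty":0,"tz":-30,"roll":0},{"tx":0,"ty":0,"tz":-35,"roll":0},{"tx":0,"ty":0,"tz":-35,"roll":0},{"tx":30,"ty":0,"tz":-35,"roll":0},{"tx":0,"ty":0,"tz":0,"roll":0},{"tx":0,"ty":0,"tz":0,"roll":0}]' 80
cat > top.py <<'E'
from h import *
import sys
x0,y0=float(sys.argv[1]),float(sys.argv[2])
tp=ctrl.get_obs()['tool_pos']*1000;print('tcp',tp.round(1))
im,d,K,E=grab('wrist');P=cloud(d,K,E)*1000
m=(np.hypot(P[...,0]-x0,P[...,1]-y0)<45)&(d>0)
for a,b in((24,34),(34,42)):
    c=m&(P[...,2]>a)&(P[...,2]<b);print(a,c.sum(),cv2.minAreaRect(P[c][:,:2].astype(np.float32)),np.median(P[c][:,2]).round(1))
E
python3 top.py 439 -312
```

```text
t: 9.42
tool_pos: [0.4491, -0.2863, 0.174]
tool_rot: [2.624, 1.716, 0.002]
contact_force: [-0.2, -0.1, 0.9]
opening: 0.0801
grip_force: 0.0
tcp [ 449.1 -286.3  174. ]
24 729 ((436.82305908203125, -316.5190734863281), (35.930477142333984, 45.55996322631836), 65.76737213134766) 31.0
34 1258 ((435.9996643066406, -318.010009765625), (20.692115783691406, 45.7380256652832), 66.37800598144531) 37.2
```

```bash
python3 -m handwheel '[{"tx":-33,"ty":1,"tz":0,"roll":0},{"tx":0,"ty":0,"tz":0,"roll":-0.12},{"tx":0,"ty":0,"tz":0,"roll":-0.12},{"tx":0,"ty":0,"tz":0,"roll":-0.12},{"tx":0,"ty":0,"tz":0,"roll":-0.12},{"tx":0,"ty":0,"tz":0,"roll":-0.12},{"tx":0,"ty":0,"tz":0,"roll":-0.12},{"tx":0,"ty":0,"tz":0,"roll":-0.12},{"tx":0,"ty":0,"tz":0,"roll":-0.12},{"tx":0,"ty":0,"tz":0,"roll":-0.12},{"tx":0,"ty":0,"tz":0,"roll":-0.12},{"tx":0,"ty":0,"tz":0,"roll":-0.12}]'
python3 -m handwheel '[{"tx":0,"ty":0,"tz":0,"roll":-0.12},{"tx":0,"ty":0,"tz":0,"roll":-0.13},{"tx":0,"ty":0,"tz":0,"roll":0},{"tx":0,"ty":0,"tz":0,"roll":0}]'
python3 - <<'E'
from h import *
o=ctrl.get_obs();Rm=R.from_rotvec(o['tool_rot']).as_matrix();print(np.degrees(np.arctan2(Rm[1,1],Rm[0,1])),o['q'].round(2))
E
python3 top.py 437 -317
```

```text
t: 10.47
tool_pos: [0.4337, -0.316, 0.1677]
tool_rot: [-1.016, -2.968, -0.003]
contact_force: [0.7, -0.4, 0.7]
opening: 0.0801
grip_force: 0.0
t: 10.8
tool_pos: [0.4341, -0.3161, 0.1684]
tool_rot: [-0.66, -3.068, -0.003]
contact_force: [0.8, 0.1, 0.8]
opening: 0.08
grip_force: 0.0
65.73563968032352 [-0.77 -0.11  1.88 -0.    1.38 -1.92]
tcp [ 434.1 -316.1  168.4]
24 767 ((435.560302734375, -316.6495666503906), (36.018943786621094, 45.081199645996094), 66.47270965576172) 31.2
34 1399 ((435.50360107421875, -317.6021728515625), (19.842466354370117, 45.91743850708008), 66.3215103149414) 37.3
```

```bash
python3 -m handwheel '[{"tx":-2,"ty":0,"tz":30,"roll":-0.01},{"tx":0,"ty":0,"tz":33,"roll":0},{"tx":0,"ty":0,"tz":33,"roll":0},{"tx":0,"ty":0,"tz":33,"roll":0},{"tx":0,"ty":0,"tz":23,"roll":0},{"tx":0,"ty":0,"tz":8,"roll":0},{"tx":0,"ty":0,"tz":0,"roll":0},{"tx":0,"ty":0,"tz":0,"roll":0}]'
python3 -m handwheel '[{"tx":0,"ty":0,"tz":0,"roll":0},{"tx":0,"ty":0,"tz":0,"roll":0},{"tx":0,"ty":0,"tz":0,"roll":0},{"tx":0,"ty":0,"tz":0,"roll":0},{"tx":0,"ty":0,"tz":0,"roll":0},{"tx":0,"ty":0,"tz":0,"roll":0},{"tx":0,"ty":0,"tz":0,"roll":0},{"tx":0,"ty":0,"tz":0,"roll":0},{"tx":0,"ty":0,"tz":0,"roll":0}]' 30 30
python3 -m handwheel '[{"tx":0,"ty":0,"tz":-10,"roll":0},{"tx":0,"ty":0,"tz":-20,"roll":0},{"tx":0,"ty":0,"tz":-35,"roll":0},{"tx":0,"ty":0,"tz":-30,"roll":0},{"tx":0,"ty":0,"tz":0,"roll":0},{"tx":0,"ty":0,"tz":0,"roll":0}]'
python3 - <<'E'
from h import *
o=ctrl.get_obs();Rm=R.from_rotvec(o['tool_rot']).as_matrix();print(np.degrees(np.arctan2(Rm[1,1],Rm[0,1])),o['q'].round(2),o['tool_pos'])
im,d,K,E=grab('wrist');P=cloud(d,K,E)*1000;D=(P-o['tool_pos']*1000)@Rm
m=(abs(D[...,0])<35)&(abs(D[...,1])<14)&(d>0)&(D[...,2]<40)&(D[...,2]>-40)
q=D[m];print(len(q),np.percentile(q,[1,50,99],axis=0).round(1))
t=q[q[:,2]<np.percentile(q[:,2],60)]
c=m&(abs(D[...,1])<8);t=D[c];t=t[t[:,2]<np.median(t[:,2])]
A=np.c_[t[:,0],t[:,1],np.ones(len(t))];print('top plane',np.linalg.lstsq(A,t[:,2],rcond=None)[0],np.percentile(t[:,:2],[1,99],axis=0))
E
```

```text
t: 11.52
tool_pos: [0.4372, -0.3176, 0.0109]
tool_rot: [0.641, 3.075, -0.0]
contact_force: [0.1, 0.1, -0.1]
opening: 0.0798
grip_force: 0.0
t: 12.27
tool_pos: [0.438, -0.3181, 0.0121]
tool_rot: [0.639, 3.074, -0.002]
contact_force: [0.0, 1.3, 6.3]
opening: 0.0351
grip_force: 31.7
t: 12.77
tool_pos: [0.4379, -0.3182, 0.1077]
tool_rot: [0.639, 3.072, -0.004]
contact_force: [-1.2, 0.2, -3.3]
opening: 0.0355
grip_force: 30.8
66.51698379471965 [-0.77 -0.04  1.92 -0.    1.26 -1.93] [ 0.43791688 -0.31815441  0.10771926]
9039 [[-19.8 -13.6 -26.4]
 [  9.   -0.5 -24.7]
 [ 25.1  13.6   8.6]]
top plane [-1.93605947e-03  6.36605042e-04 -2.55545268e+01] [[-19.78804953  -7.8345315 ]
 [ 24.61812752   7.84462894]]
```

```bash
python3 -m handwheel '[{"tx":0,"ty":0,"tz":0,"roll":0.11},{"tx":0,"ty":0,"tz":0,"roll":0.11},{"tx":0,"ty":0,"tz":0,"roll":0.11},{"tx":0,"ty":0,"tz":0,"roll":0.11},{"tx":0,"ty":0,"tz":0,"roll":0.11},{"tx":0,"ty":0,"tz":0,"roll":0.11},{"tx":0,"ty":0,"tz":0,"roll":0.11},{"tx":0,"ty":0,"tz":0,"roll":0.11},{"tx":0,"ty":0,"tz":0,"roll":0.11},{"tx":0,"ty":0,"tz":0,"roll":0.11},{"tx":0,"ty":0,"tz":0,"roll":0.11},{"tx":0,"ty":0,"tz":0,"roll":0}]'
python3 -m handwheel '[{"tx":25,"ty":2,"tz":0,"roll":0},{"tx":32,"ty":2,"tz":0,"roll":0},{"tx":32,"ty":2,"tz":0,"roll":0},{"tx":32,"ty":2,"tz":0,"roll":0},{"tx":32,"ty":2,"tz":0,"roll":0},{"tx":32,"ty":2,"tz":0,"roll":0},{"tx":32,"ty":2,"tz":0,"roll":0},{"tx":32,"ty":2,"tz":0,"roll":0},{"tx":25,"ty":2,"tz":0,"roll":0},{"tx":8,"ty":2,"tz":0,"roll":0},{"tx":0,"ty":0,"tz":0,"roll":0},{"tx":0,"ty":0,"tz":0,"roll":0}]'
cat > nest.py <<'E'
from h import *
o=ctrl.get_obs();tp=o['tool_pos']*1000;Rm=R.from_rotvec(o['tool_rot']).as_matrix();print('tcp',tp.round(1),'tool y ang',np.degrees(np.arctan2(Rm[1,1],Rm[0,1])).round(2),'F',o['contact_force'].round(1))
im,d,K,E=grab('wrist');P=cloud(d,K,E)*1000;D=(P-tp)@Rm
m=(abs(D[...,0])<35)&(abs(D[...,1])<8)&(d>0)&(D[...,2]<40)&(D[...,2]>-40)
t=D[m];t=t[t[:,2]<t[:,2].min()+4];print('obj top x ext',np.percentile(t[:,0],[.5,99.5]).round(1),'h',np.median(t[:,2]).round(1))
t=D[m&(abs(D[...,2]+25.5)<2)]
m=(P[...,0]>420)&(P[...,0]<530)&(P[...,1]>-100)&(P[...,1]<90)&(d>0)&(abs(P[...,2]-8)<2.5)
Q=P[m]
for s in(1,-1):
  y=[];x=[]
  for b in range(-95,85,4):
    k=Q[abs(Q[:,1]-b)<2]
    if len(k)>20:
      v=(k[:,0]*s).max()*s
      if abs(v-476-.06*(b+5)-s*38)<5:y.append(b);x.append(v)
  print(s,len(x),np.polyfit(y,x,1) if len(x)>3 else '')
print('yext',np.percentile(Q[:,1],[.1,99.9]))
m=(abs(P[...,0]-478)<30)&(abs(P[...,1]-22)<30)&(d>0)&(abs(P[...,2]-46)<2)
print('loaded top',m.sum(),cv2.minAreaRect(P[m][:,:2].astype(np.float32)) if m.sum()>10 else '')
E
python3 nest.py; python3 -c "
from h import *
save('n',load('wrist')[0],1.42)"
```

```text
t: 13.82
tool_pos: [0.4354, -0.3158, 0.1023]
tool_rot: [-2.273, -2.16, 0.0]
contact_force: [-1.0, 0.4, -2.8]
opening: 0.035
grip_force: 30.7
t: 14.82
tool_pos: [0.4701, -0.0367, 0.1044]
tool_rot: [-2.272, -2.168, 0.003]
contact_force: [-0.1, 0.2, -2.4]
opening: 0.0352
grip_force: 30.7
tcp [470.1 -36.7 104.4] tool y ang -2.68 F [-0.1  0.2 -2.4]
obj top x ext [-20.9  24.5] h -25.2
1 40 [5.95900727e-02 5.13523414e+02]
-1 39 [5.81463325e-02 4.38359916e+02]
yext [-74.02963365  83.52581779]
loaded top 2886 ((476.4010009765625, 22.168861389160156), (45.70919418334961, 20.342742919921875), 87.32341003417969)
```

View pics/n.png

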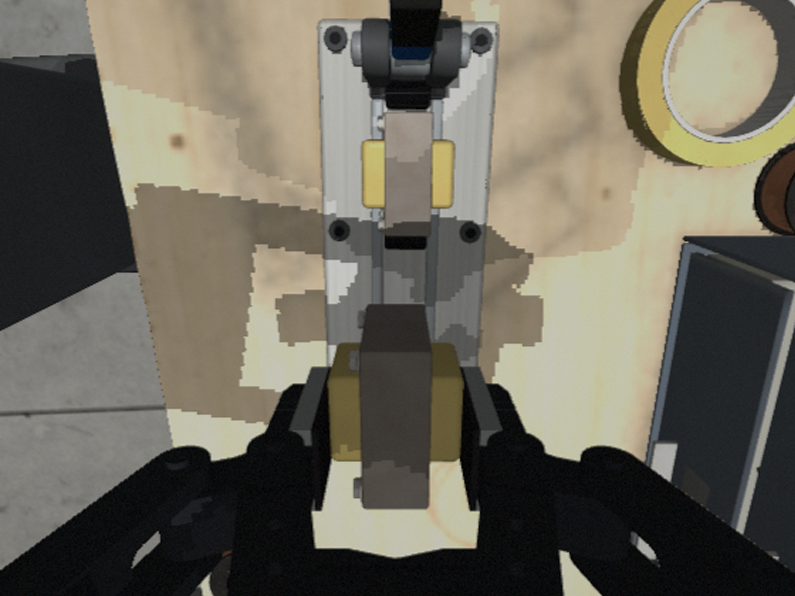

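```bash
python3 - <<'E'
from h import *
im,d,K,E=load('wrist');Ei=np.linalg.inv(E);P=cloud(d,K,E)*1000
def pr(p):
    q=Ei@np.r_[np.array(p)/1000,1];return (K@(q[:3]/q[2]))[:2].round(1)
r=pr([474.6,-8,12.5])[1];print(r)
# scan row profile at several rows: x, z, gray
for v in (178,186,190):
    print(v,[(u,*P[v,u].round(1)[[0,1,2]],int(im[v,u].mean())) for u in range(258,312,2)])
E
```

```text
167.9
178 [(258, np.float64(457.3), np.float64(-15.2), np.float64(6.4), 89), (260, np.float64(458.7), np.float64(-15.3), np.float64(6.6), 84), (262, np.float64(460.2), np.float64(-14.3), np.float64(11.0), 68), (264, np.float64(461.7), np.float64(-13.9), np.float64(13.1), 73), (266, np.float64(462.9), np.float64(-14.1), np.float64(12.7), 76), (268, np.float64(464.1), np.float64(-14.8), np.float64(9.9), 66), (270, np.float64(465.3), np.float64(-15.4), np.float64(7.1), 85), (272, np.float64(466.7), np.float64(-15.4), np.float64(7.8), 86), (274, np.float64(468.0), np.float64(-15.3), np.float64(8.3), 85), (276, np.float64(469.3), np.float64(-15.3), np.float64(8.4), 88), (278, np.float64(470.6), np.float64(-15.5), np.float64(7.8), 87), (280, np.float64(472.0), np.float64(-15.7), np.float64(7.4), 88), (282, np.float64(473.3), np.float64(-15.9), np.float64(6.6), 88), (284, np.float64(474.6), np.float64(-15.7), np.float64(7.7), 85), (286, np.float64(475.9), np.float64(-15.8), np.float64(7.5), 89), (288, np.float64(477.3), np.float64(-15.8), np.float64(7.9), 87), (290, np.float64(478.6), np.fl
[... 3594 characters left out ...]
loat64(-24.4), np.float64(6.7), 85), (292, np.float64(479.6), np.float64(-24.0), np.float64(8.3), 83), (294, np.float64(481.0), np.float64(-24.1), np.float64(8.1), 86), (296, np.float64(482.3), np.float64(-24.4), np.float64(7.2), 88), (298, np.float64(483.7), np.float64(-24.5), np.float64(7.3), 87), (300, np.float64(484.8), np.float64(-23.2), np.float64(12.2), 59), (302, np.float64(486.1), np.float64(-23.3), np.float64(12.1), 72), (304, np.float64(487.4), np.float64(-23.5), np.float64(11.5), 75), (306, np.float64(488.8), np.float64(-23.7), np.float64(11.3), 70), (308, np.float64(490.2), np.float64(-24.4), np.float64(8.7), 89), (310, np.float64(491.7), np.float64(-25.0), np.float64(6.7), 86)]
```

```bash
python3 -m handwheel '[{"tx":0,"ty":3.6,"tz":0,"roll":0.012},{"tx":0,"ty":0,"tz":20,"roll":0},{"tx":0,"ty":0,"tz":24,"roll":0},{"tx":0,"ty":0,"tz":0,"roll":0},{"tx":0,"ty":0,"tz":0,"roll":0}]'
cat >> nest.py <<'E'
m=(abs(D[...,0])<17)&(abs(D[...,1])<16)&(d>0)&(D[...,2]<-22.5)&(D[...,2]>-30)
t=D[m];print('obj top y ext',np.percentile(t[:,1],[1,99]).round(1),len(t))
m=(d>0)&(P[...,2]>10.8)&(P[...,2]<14)&(P[...,1]>-20)&(P[...,1]<-5)&(abs(P[...,0]-475)<17)
k=P[m];yy=k[:,1].mean()
for s in(-1,1):
  g=k[(k[:,0]-475)*s>0];print('lip',s,len(g),np.percentile(g[:,0]-.059*(g[:,1]+12),[2,98]).round(1))
E
python3 nest.py
```

```text
t: 15.28
tool_pos: [0.473, -0.0374, 0.0601]
tool_rot: [-2.288, -2.148, 0.004]
contact_force: [0.7, -0.2, -2.7]
opening: 0.0352
grip_force: 31.3
tcp [473.  -37.4  60.1] tool y ang -3.59 F [ 0.7 -0.2 -2.7]
obj top x ext [-20.8  24.5] h -25.2
1 35 [6.10595625e-02 5.13538716e+02]
-1 36 [5.82269313e-02 4.38233613e+02]
yext [-59.61832594  81.08033703]
loaded top 4705 ((476.20428466796875, 22.287464141845703), (46.12160873413086, 20.146970748901367), 87.21354675292969)
obj top y ext [-9.   8.8] 4035
lip -1 217 [460.2 464.9]
lip 1 219 [485.5 490.2]
```

```bash
python3 -m handwheel '[{"tx":0.5,"ty":0.8,"tz":0,"roll":-0.003},{"tx":0,"ty":0,"tz":12,"roll":0},{"tx":0,"ty":0,"tz":8,"roll":0},{"tx":0,"ty":0,"tz":4,"roll":0},{"tx":0,"ty":0,"tz":4,"roll":0},{"tx":0,"ty":0,"tz":3,"roll":0},{"tx":0,"ty":0,"tz":0,"roll":0},{"tx":0,"ty":0,"tz":0,"roll":0}]'
python3 -m handwheel '[{"tx":0,"ty":0,"tz":1.5,"roll":0},{"tx":0,"ty":0,"tz":1.5,"roll":0},{"tx":0,"ty":0,"tz":1,"roll":0},{"tx":0,"ty":0,"tz":1,"roll":0},{"tx":0,"ty":0,"tz":0,"roll":0}]'
python3 nest.py
```

```text
t: 16.0
tool_pos: [0.4751, -0.0363, 0.0303]
tool_rot: [-2.285, -2.156, 0.0]
contact_force: [-0.0, 0.8, -1.9]
opening: 0.0349
grip_force: 31.3
t: 16.42
tool_pos: [0.4751, -0.0363, 0.0253]
tool_rot: [-2.285, -2.156, 0.0]
contact_force: [-0.7, -0.1, -2.5]
opening: 0.0356
grip_force: 31.3
tcp [475.1 -36.3  25.3] tool y ang -3.32 F [-0.7 -0.1 -2.5]
obj top x ext [-20.9  24.6] h -25.2
1 30 [5.94935661e-02 5.13548189e+02]
-1 30 [5.86471671e-02 4.38169366e+02]
yext [-91.83312607  74.36301184]
loaded top 7553 ((476.2331237792969, 22.182415008544922), (46.006961822509766, 20.38252830505371), 87.15079498291016)
obj top y ext [-9.   8.8] 4044
lip -1 249 [460.1 464.7]
lip 1 272 [486.1 490.2]
```

```bash
python3 -m handwheel '[{"tx":-0.4,"ty":-1.3,"tz":0,"roll":0},{"tx":0,"ty":0,"tz":0,"roll":0},{"tx":0,"ty":0,"tz":0,"roll":0},{"tx":0,"ty":0,"tz":0,"roll":0}]'
python3 -m handwheel '[{"tx":0,"ty":0,"tz":1,"roll":0},{"tx":0,"ty":0,"tz":1,"roll":0},{"tx":0,"ty":0,"tz":1,"roll":0},{"tx":0,"ty":0,"tz":0,"roll":0},{"tx":0,"ty":0,"tz":0,"roll":0}]'
python3 nest.py
```

```text
t: 16.8
tool_pos: [0.4739, -0.0367, 0.0255]
tool_rot: [2.285, 2.156, 0.0]
contact_force: [0.3, 0.4, -3.4]
opening: 0.0354
grip_force: 31.3
t: 17.22
tool_pos: [0.4738, -0.0366, 0.0223]
tool_rot: [-2.285, -2.156, 0.0]
contact_force: [0.1, 1.0, -2.0]
opening: 0.0353
grip_force: 31.3
tcp [473.8 -36.6  22.3] tool y ang -3.32 F [ 0.1  1.  -2. ]
obj top x ext [-21.   24.5] h -25.2
1 29 [6.04579893e-02 5.13496227e+02]
-1 30 [5.65562214e-02 4.38179243e+02]
yext [-90.89532591  73.44031359]
loaded top 7920 ((476.1961669921875, 22.333513259887695), (45.795440673828125, 20.41129493713379), 87.16981506347656)
obj top y ext [-9.1  8.7] 4035
lip -1 245 [460.1 464.6]
lip 1 283 [485.6 490.2]
```

```bash
python3 -m handwheel '[{"tx":0,"ty":0,"tz":0.7,"roll":0},{"tx":0,"ty":0,"tz":0.7,"roll":0},{"tx":0,"ty":0,"tz":0,"roll":0},{"tx":0,"ty":0,"tz":0,"roll":0}]'
python3 -m handwheel '[{"tx":0,"ty":0,"tz":0.7,"roll":0},{"tx":0,"ty":0,"tz":0,"roll":0},{"tx":0,"ty":0,"tz":0,"roll":0}]'
python3 nest.py|head -2
```

```text
t: 17.6
tool_pos: [0.4739, -0.0366, 0.021]
tool_rot: [-2.285, -2.156, 0.0]
contact_force: [-0.3, -0.1, -2.5]
opening: 0.0354
grip_force: 31.3
t: 17.85
tool_pos: [0.4739, -0.0366, 0.0203]
tool_rot: [-2.285, -2.156, 0.0]
contact_force: [-0.2, -0.2, -2.3]
opening: 0.0354
grip_force: 31.3
tcp [473.9 -36.6  20.3] tool y ang -3.32 F [-0.2 -0.2 -2.3]
obj top x ext [-20.9  24.5] h -25.2
```

```bash
python3 -m handwheel '[{"tx":0,"ty":0,"tz":0.6,"roll":0},{"tx":0,"ty":0,"tz":0,"roll":0},{"tx":0,"ty":0,"tz":0,"roll":0}]'
python3 -m handwheel '[{"tx":0,"ty":0,"tz":0.6,"roll":0},{"tx":0,"ty":0,"tz":0,"roll":0},{"tx":0,"ty":0,"tz":0,"roll":0}]'
python3 nest.py|head -2
```

```text
t: 18.15
tool_pos: [0.4741, -0.0367, 0.0201]
tool_rot: [2.285, 2.156, 0.0]
contact_force: [-1.2, 1.0, 0.8]
opening: 0.0353
grip_force: 31.7
t: 18.4
tool_pos: [0.4743, -0.0367, 0.0201]
tool_rot: [2.285, 2.156, 0.0]
contact_force: [-3.1, 0.3, 5.5]
opening: 0.0352
grip_force: 32.3
tcp [474.3 -36.7  20.1] tool y ang -3.32 F [-3.1  0.3  5.5]
obj top x ext [-20.9  24.5] h -25.2
```

```bash
python3 -m handwheel '[{"tx":0,"ty":0,"tz":-0.8,"roll":0},{"tx":0,"ty":0,"tz":0,"roll":0},{"tx":0,"ty":0,"tz":0,"roll":0},{"tx":0,"ty":0,"tz":0,"roll":0},{"tx":0,"ty":0,"tz":0,"roll":0},{"tx":0,"ty":0,"tz":-10,"roll":0},{"tx":0,"ty":0,"tz":-30,"roll":0},{"tx":0,"ty":0,"tz":-35,"roll":0},{"tx":0,"ty":0,"tz":-35,"roll":0},{"tx":0,"ty":0,"tz":0,"roll":0},{"tx":0,"ty":0,"tz":0,"roll":0}]' 56
python3 - <<'E'
from h import *
o=ctrl.get_obs();print(o['tool_pos'])
im,d,K,E=grab('wrist');P=cloud(d,K,E)*1000
for x0,y0 in((477,22),(474,-35)):
    m=(abs(P[...,0]-x0)<7)&(abs(P[...,1]-y0)<20)&(d>0)&(P[...,2]>40)&(P[...,2]<56);k=P[m]
    A=np.c_[k[:,0]-x0,k[:,1]-y0,np.ones(len(k))];print('z plane',len(k),np.linalg.lstsq(A,k[:,2],rcond=None)[0].round(3))
    m=(abs(P[...,0]-x0)<15)&(abs(P[...,1]-y0)<26)&(d>0)&(P[...,2]>42.5)&(P[...,2]<50)
    print(cv2.minAreaRect(P[m][:,:2].astype(np.float32)))
grab('scene');im,d,K,E=load('scene');P=cloud(d,K,E)*1000
m=(im[...,0]>150)&(im[...,1]<60)&(im[...,2]<60)&(abs(P[...,0]-480)<60)&(abs(P[...,1]-80)<80)&(P[...,2]>80);print('handle',P[m].mean(0),P[m].min(0),P[m].max(0))
E
```

```text
t: 19.37
tool_pos: [0.4761, -0.0371, 0.1338]
tool_rot: [2.281, 2.152, 0.006]
contact_force: [-0.8, 0.2, -0.3]
opening: 0.0559
grip_force: 0.0
[ 0.47610742 -0.03714932  0.13379699]
z plane 1540 [-3.000e-03  2.000e-03  4.542e+01]
((476.16326904296875, 22.542911529541016), (45.545738220214844, 19.876497268676758), 87.21589660644531)
z plane 1234 [3.0000e-03 1.0000e-03 4.5329e+01]
((473.44879150390625, -34.96980667114258), (46.15188980102539, 19.602725982666016), 87.05870819091797)<stdin>:10: RuntimeWarning: Mean of empty slice.
  ret = um.true_divide(
Traceback (most recent call last):
ValueError: zero-size array to reduction operation minimum which has no identity
```

```bash
python3 -m handwheel '[{"tx":0,"ty":0,"tz":-30,"roll":-0.1},{"tx":0,"ty":0,"tz":-35,"roll":-0.12},{"tx":0,"ty":0,"tz":-35,"roll":-0.12},{"tx":0,"ty":0,"tz":-32,"roll":-0.12},{"tx":0,"ty":0,"tz":0,"roll":-0.12},{"tx":0,"ty":0,"tz":0,"roll":-0.12},{"tx":0,"ty":0,"tz":0,"roll":-0.12},{"tx":0,"ty":0,"tz":0,"roll":-0.12},{"tx":0,"ty":0,"tz":0,"roll":-0.12},{"tx":0,"ty":0,"tz":0,"roll":-0.12},{"tx":0,"ty":0,"tz":0,"roll":-0.12},{"tx":0,"ty":0,"tz":0,"roll":-0.12}]' 85
python3 -m handwheel '[{"tx":0,"ty":0,"tz":0,"roll":-0.12},{"tx":0,"ty":0,"tz":0,"roll":-0.12},{"tx":0,"ty":0,"tz":0,"roll":0},{"tx":0,"ty":0,"tz":0,"roll":0}]'
python3 - <<'E'
from h import *
o=ctrl.get_obs();Rm=R.from_rotvec(o['tool_rot']).as_matrix();print(o['tool_pos'],np.degrees(np.arctan2(Rm[1,1],Rm[0,1])),o['q'].round(2))
for n in('scene','side'):
    im,d,K,E=grab(n);P=cloud(d,K,E)*1000;i=im.astype(int)
    m=(i[...,0]>100)&(i[...,0]>2.5*i[...,1])&(d>0)&(abs(P[...,0]-480)<50)&(abs(P[...,1]-85)<60)&(P[...,2]>60)
    print(n,m.sum(), P[m].mean(0).round(1) if m.sum() else '', np.percentile(P[m],[5,95],axis=0).round(1) if m.sum() else '')
    if n=='scene':print('spindle',P[123,282],P[118,275])
E
```

```text
t: 20.47
tool_pos: [0.473, -0.0364, 0.2595]
tool_rot: [-0.318, -3.121, -0.001]
contact_force: [-0.3, 0.3, -0.3]
opening: 0.0852
grip_force: 0.0
t: 20.8
tool_pos: [0.4732, -0.0365, 0.2601]
tool_rot: [0.044, -3.138, -0.001]
contact_force: [0.0, 0.2, 0.1]
opening: 0.0853
grip_force: 0.0
[ 0.47322522 -0.03649912  0.26013532] 91.6114186138272 [-0.23 -0.33  1.91  0.    1.56 -1.83]
scene 48 [481.2  87.3 235.8] [[468.8  82.4 231. ]
 [492.8  92.5 239.2]]
spindle [616.67973773 113.54166572 263.97349764] [482.85940837 -73.37890663 468.09030168]
side 142 [479.9 100.8 234.2] [[467.5  94.6 227.9]
 [492.1 104.8 238.9]]
```

```bash
python3 -m handwheel '[{"tx":-4,"ty":25,"tz":0,"roll":0.087},{"tx":-4,"ty":28,"tz":0,"roll":0},{"tx":0,"ty":30,"tz":0,"roll":0},{"tx":0,"ty":27,"tz":0,"roll":0},{"tx":0,"ty":0,"tz":0,"roll":0},{"tx":0,"ty":0,"tz":0,"roll":0}]'
python3 -m handwheel '[{"tx":0,"ty":0,"tz":20,"roll":0},{"tx":0,"ty":0,"tz":20,"roll":0},{"tx":0,"ty":0,"tz":15,"roll":0},{"tx":0,"ty":0,"tz":0,"roll":0},{"tx":0,"ty":0,"tz":0,"roll":0}]'
python3 -c "
from h import *
o=ctrl.get_obs();Rm=R.from_rotvec(o['tool_rot']).as_matrix();print(np.degrees(np.arctan2(Rm[1,1],Rm[0,1])),o['q'].round(2))"
```

```text
t: 21.4
tool_pos: [0.4857, 0.074, 0.2615]
tool_rot: [-0.086, -3.14, 0.001]
contact_force: [0.5, -0.3, -0.4]
opening: 0.0851
grip_force: 0.0
t: 21.82
tool_pos: [0.4853, 0.0722, 0.2061]
tool_rot: [-0.091, -3.138, 0.001]
contact_force: [0.8, 0.0, 1.4]
opening: 0.0852
grip_force: 0.0
86.69527110169187 [-0.   -0.26  1.94 -0.    1.46 -1.52]
```

```bash
python3 -m handwheel '[{"tx":0,"ty":0,"tz":0,"roll":0},{"tx":0,"ty":0,"tz":0,"roll":0},{"tx":0,"ty":0,"tz":0,"roll":0},{"tx":0,"ty":0,"tz":0,"roll":0},{"tx":0,"ty":-6,"tz":0,"roll":0},{"tx":0,"ty":-6,"tz":0,"roll":0},{"tx":0,"ty":-6,"tz":0,"roll":0},{"tx":0,"ty":-6,"tz":0,"roll":0},{"tx":0,"ty":-6,"tz":0,"roll":0},{"tx":0,"ty":-6,"tz":0,"roll":0},{"tx":0,"ty":-6,"tz":0,"roll":0},{"tx":0,"ty":-5,"tz":0,"roll":0}]' 46 20
cat > bar.py <<'E'
from h import *
o=ctrl.get_obs();print(o['tool_pos'].round(4),o['contact_force'].round(1),o['opening'])
for n in('scene','side'):
    im,d,K,E=grab(n);P=cloud(d,K,E)*1000;i=im.astype(int)
    m=(i[...,0]>90)&(i[...,0]>2.5*i[...,1])&(i[...,0]>2.5*i[...,2])&(d>0)&(abs(P[...,0]-480)<50)&(abs(P[...,1])<140)&(P[...,2]>40)&(P[...,2]<260)
    if m.sum()>5:
        c=np.median(P[m],0);s=(64.9-c[1]);print(n,m.sum(),c.round(1),'s',s.round(1),'theta~',np.arctan2(c[2]-55,s).round(3))
E
python3 bar.py
```

```text
t: 22.82
tool_pos: [0.4832, 0.0254, 0.2069]
tool_rot: [-0.088, -3.14, 0.0]
contact_force: [0.3, -1.5, 0.5]
opening: 0.046
grip_force: 0.0
[0.4832 0.0254 0.2069] [ 0.3 -1.5  0.5] 0.046043893835766736
scene 9 [475.3  31.6 235.1] s 33.3 theta~ 1.388
side 57 [468.9  45.  234.7] s 19.9 theta~ 1.461
```

```bash
python3 -m handwheel '[{"tx":1,"ty":-10,"tz":4,"roll":0},{"tx":1,"ty":-10,"tz":4,"roll":0},{"tx":1,"ty":-10,"tz":5,"roll":0},{"tx":0,"ty":-10,"tz":6,"roll":0},{"tx":0,"ty":-10,"tz":7,"roll":0},{"tx":0,"ty":-10,"tz":7,"roll":0},{"tx":0,"ty":-8,"tz":7,"roll":0},{"tx":0,"ty":-7,"tz":7,"roll":0},{"tx":0,"ty":-5,"tz":6,"roll":0},{"tx":0,"ty":-5,"tz":6,"roll":0},{"tx":0,"ty":-5,"tz":7,"roll":0},{"tx":0,"ty":-5,"tz":7,"roll":0}]'
python3 bar.py
```

```text
t: 23.92
tool_pos: [0.475, -0.0689, 0.1333]
tool_rot: [0.087, 3.14, 0.0]
contact_force: [0.2, 0.6, 0.4]
opening: 0.046
grip_force: 0.1
[ 0.475  -0.0689  0.1333] [0.2 0.6 0.4] 0.04597048036412419
scene 9 [461.8 -86.7 161. ] s 151.6 theta~ 0.61
side 41 [462.9 -74.6 157.2] s 139.5 theta~ 0.632
```

```bash
python3 -m handwheel '[{"tx":0,"ty":0,"tz":-10,"roll":0},{"tx":0,"ty":0,"tz":-20,"roll":0},{"tx":0,"ty":0,"tz":-30,"roll":0},{"tx":0,"ty":0,"tz":0,"roll":0},{"tx":0,"ty":0,"tz":0,"roll":0},{"tx":0,"ty":0,"tz":0,"roll":0}]'
python3 bar.py
```

```text
t: 24.52
tool_pos: [0.4752, -0.0682, 0.1947]
tool_rot: [0.087, 3.139, 0.0]
contact_force: [-0.3, 0.3, -0.2]
opening: 0.0459
grip_force: 0.0
[ 0.4752 -0.0682  0.1947] [-0.3  0.3 -0.2] 0.04589276627563301
scene 29 [ 467.4 -115.9   78.4] s 180.8 theta~ 0.129
side 40 [ 465.3 -102.4   78.6] s 167.3 theta~ 0.14
```

```bash
python3 -m handwheel '[{"tx":3,"ty":-20,"tz":0,"roll":0},{"tx":0,"ty":-22.5,"tz":0,"roll":0},{"tx":0,"ty":0,"tz":25,"roll":0},{"tx":0,"ty":0,"tz":30,"roll":0},{"tx":0,"ty":0,"tz":30,"roll":0},{"tx":0,"ty":0,"tz":20,"roll":0},{"tx":0,"ty":0,"tz":0,"roll":0},{"tx":0,"ty":0,"tz":0,"roll":0}]' 0
python3 -m handwheel '[{"tx":0,"ty":0,"tz":2,"roll":0},{"tx":0,"ty":0,"tz":2,"roll":0},{"tx":0,"ty":0,"tz":2,"roll":0},{"tx":0,"ty":0,"tz":2,"roll":0},{"tx":0,"ty":0,"tz":2,"roll":0}]'
```

```text
t: 25.28
tool_pos: [0.468, -0.1101, 0.087]
tool_rot: [-0.087, -3.136, -0.003]
contact_force: [-0.1, 0.2, 0.2]
opening: -0.0001
grip_force: 0.0
t: 25.7
tool_pos: [0.4703, -0.1111, 0.0799]
tool_rot: [0.087, 3.138, -0.001]
contact_force: [-1.0, 0.8, 8.8]
opening: 0.0
grip_force: 4.4
```

Contact at z≈81 mm with 8.8 N. Press on.

```bash
python3 -m handwheel '[{"tx":0,"ty":0,"tz":2,"roll":0},{"tx":0,"ty":0,"tz":2,"roll":0},{"tx":0,"ty":0,"tz":0,"roll":0}]'
python3 -m handwheel '[{"tx":0,"ty":0,"tz":2,"roll":0},{"tx":0,"ty":0,"tz":2,"roll":0},{"tx":0,"ty":0,"tz":0,"roll":0}]'
python3 -m handwheel '[{"tx":0,"ty":0,"tz":2,"roll":0},{"tx":0,"ty":0,"tz":2,"roll":0},{"tx":0,"ty":0,"tz":0,"roll":0}]'
```

```text
t: 25.95
tool_pos: [0.4703, -0.1115, 0.0763]
tool_rot: [0.087, 3.139, -0.003]
contact_force: [-0.2, -1.1, 1.5]
opening: 0.0002
grip_force: 1.1
t: 26.2
tool_pos: [0.4694, -0.1106, 0.0706]
tool_rot: [-0.088, -3.14, -0.001]
contact_force: [0.2, -0.4, -0.8]
opening: -0.0003
grip_force: 0.0
t: 26.45
tool_pos: [0.469, -0.1105, 0.0661]
tool_rot: [-0.087, -3.139, -0.001]
contact_force: [-0.1, -0.7, -0.1]
opening: -0.0001
grip_force: 0.0
```

```bash
python3 -m handwheel '[{"tx":0,"ty":0,"tz":2,"roll":0},{"tx":0,"ty":0,"tz":2,"roll":0},{"tx":0,"ty":0,"tz":2,"roll":0},{"tx":0,"ty":0,"tz":1,"roll":0},{"tx":0,"ty":0,"tz":0,"roll":0}]'
python3 -m handwheel '[{"tx":0,"ty":0,"tz":-10,"roll":0},{"tx":0,"ty":0,"tz":-30,"roll":0},{"tx":0,"ty":0,"tz":-35,"roll":0},{"tx":0,"ty":0,"tz":-35,"roll":0},{"tx":0,"ty":0,"tz":-20,"roll":0},{"tx":0,"ty":0,"tz":0,"roll":0},{"tx":0,"ty":0,"tz":0,"roll":0}]'
python3 bar.py; python3 -c "
from h import *
im=grab('wrist')[0];s=load('scene')[0][190:290,220:320];w=cv2.resize(im,(560,420));s=cv2.resize(s,(420,420));cv2.imwrite('pics/z.png',cv2.resize(np.hstack([w[:,:,::-1],s[:,:,::-1]]),(800,343)))"
```

```text
t: 26.87
tool_pos: [0.4703, -0.1109, 0.0635]
tool_rot: [-0.087, -3.139, -0.001]
contact_force: [-10.2, 3.5, 21.7]
opening: 0.0
grip_force: 10.9
t: 27.45
tool_pos: [0.4705, -0.1111, 0.1915]
tool_rot: [0.088, 3.137, -0.002]
contact_force: [-0.5, 0.4, -0.8]
opening: -0.0002
grip_force: 0.0
[ 0.4705 -0.1111  0.1915] [-0.5  0.4 -0.8] -0.0002103576754126459
scene 29 [ 469.8 -115.7   62.1] s 180.6 theta~ 0.039
side 37 [ 468.5 -105.3   63.4] s 170.2 theta~ 0.049
```

View pics/z.png

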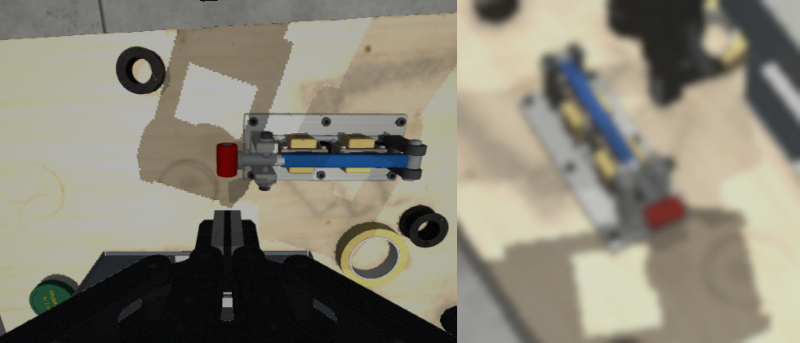

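The picture shows the blue bar lying shut over both cores, from (285,160) to (410,160), with the red handle at (227,160). Both coils are in their nests, and the copper coil and tin have not moved.

```bash
python3 -c "
from station import ctrl
print(ctrl.finish_job())"
```

```text
the job is handed in; nothing more can be done
None
```

The job is handed in at about 27.5 s of robot time: the transformer stands home in its nest (its top level with the other's within 0.1 mm), the keeper bar is snapped shut and stays down, and the arm has let go and is clear.

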